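Close the roof hatch of the planted propagation case

ROBOT

A 6-joint arm with a two-finger parallel gripper is mounted at the origin on the work surface. World frame = base frame: x ahead of the robot, y to its left, z up, the work surface at z = 0. Lengths are in m, angles in rad, forces in N, time in s.
With the tool pointing down it reaches from about 0.3 to 0.875 m from the base axis. Payload 6.4 kg.
Tool frame: the origin (TCP) lies on the front face of the gripper's body, between the roots of the fingers; the fingertips stand 73 mm ahead of it and the grasp point (between the pads) lies ctrl.pinch_z ahead of it (ctrl.pinch_z is the distance from the TCP to the grasp point, in m); z points along the fingers, x is the direction in which the jaws open and shut, and the axes are right-handed (so a half turn about z gives the same grasp; the last joint's range is limited). The gripper opens to 85 mm and grips with 20 to 120 N. Pads are 22 mm wide; open, the fingers measure 114 mm over their backs; the gripper's body (76 mm by 85 mm) begins 54 mm behind the grasp point. The pads swing forward as they close: fully open they stand 13 mm farther back than shut.
Start: joints at [1.128, 0.181, 1.607, -0, 1.354, -0.206], TCP at [0.135, 0.559, 0.304] pointing down, gripper open.
Joint ranges: [-2.99, 2.99], [-0.89, 2.07], [0.3, 2.58], [-1.14, 4.28], [0, 2.63], [-3.12, 3.12]. Speed limits (rad/s): [2.57, 2.57, 3.01, 3.14, 3.14, 3.14].

INTERFACE

Orientations are given as a unit quaternion [w, x, y, z].
In Python, from bench import ctrl gives the robot as it stands.
- The arm moves only by the tool move_arm, never from a script. Its argument "rows" is text: rows parted by semicolons, each of 7 numbers parted by spaces: the shift along the tool's x, y, z in cm, then the turn, a rotation vector about the tool's x, y, z in degrees, then the opening, from 0 (shut) to 1 (fully open). In form: x y z rx ry rz grip; .... A call has 1 to 20 rows; each row shifts and turns the commanded pose from where the row before left it, along the tool's axes as they then stand; what a row does not reach is not made up. A row lasts 1/10 s, in which the tool goes at most 50 mm and 8.59 degrees, less where a joint would pass 70% of its speed; a pose out of reach is approached as far as the arm can. A call with a gripper value outside its range is refused whole. The fingers move at their own pace and stop on an object; the grip force is fixed at half the most. Time passes only in rows, so rows that do not move let the fingers close. It gives the time, the measured TCP pose, the force and the opening at its end, in the units of the state.
- ctrl.get_obs(): the state, without advancing time (a new reading comes with each control period).
- ctrl.camera(name): name is "side" or "top"; returns a dict with "color" (480x640x3 uint8, blue, green, red), "fx", "fy", "cx", "cy" (pixels), "rvec" (rotation vector, rad) and "tvec" (3), from world to camera coordinates, as OpenCV has them. Camera axes: x right, y down, z forward; pixel columns grow to the right and rows downward; lengths in m; the calibration is good to about 2 mm. A picture is of the moment at which its call begins. There is no depth.
- ctrl.hand_in(): hands the job in, once; it reports no verdict.
Trained networks look in the newest picture that a camera, given by its name, has taken for a name from the list of things; names that differ only in an ending like _2 or _b are one class to them, and where a whole thing is asked for, a point or a joint stands for the part that bears it (a point fixed in the world has none). Each returns a list of dicts, best first, with "confidence" (0 to 1); they miss things now and then, are a little off and sometimes report something else, mostly with a low value. They report only what shows in the picture. A call takes as long as a camera call.
- ctrl.look_for(camera, query): "bbox" ([left, top, right, bottom] in pixels, round what is visible of it).
- ctrl.trace(camera, query): "region" (480x640 bool, what is visible of it) and "bbox" ([left, top, right, bottom] in pixels, round what is visible of it).
The state is a dict: "time_s": time; "q": joint angles; "dq": joint speeds; "joint_efforts": joint torques, N m; "eef_pos": TCP position; "eef_rot": TCP orientation; "wrist_force": force on the tool from outside, world axes, zero at the start; "torque": the same for the moment, N m; "opening": opening from 0.0 (shut) to 1.0 (fully open).
Only numpy, scipy, OpenCV 4.12 (cv2) and the standard library are available. Lean on these libraries where they do the work, as an engineer would, in place of code of your own. Each camera call takes 0.05 s, during which the arm holds its last target.

TASK

Two glazed propagation cases stand on the greenhouse bench with their sliding roof hatches left ajar. Slide the hatch of the taller case, the one with the potted seedlings in it, along its track until it is fully closed against the end frame. Leave the hatch of the lower, empty case as it is.

Things in the scene. Friction and masses are not known exactly. Their poses are not given: they have to be found in the camera images.
- planted_hatch (a joint): Roof hatch of the taller, planted case, slide in m: 0 closed against the end frame (hard stop), 0.12 fully open; starts 0.06 to 0.115; stays where left (1.5 N friction). Fixed case, clear panes in aluminium, 300 mm along the track, 180 wide, 160 high, six potted seedlings inside. The hatch slides back over the fixed half roof and closes over the open half; side tracks and end frame rise 12 mm above the roof
- planted_pull (a point): Centre of the black upright pull on the planted hatch: 12 mm thick along the track, 60 across, top 15 mm above this point, its foot plate 15 mm and the hatch 19 mm below; 185 mm above the bench. x points level along the track in the CLOSING direction, y across, z up. Moves with the hatch, a clear panel 150 mm along the track, 154 across; the pull stands 30 mm from its trailing edge, mid-width
- spare_hatch (a joint): Roof hatch of the lower, empty case, slide in m: 0 closed against the end frame (hard stop), 0.12 fully open; starts 0.06 to 0.115; stays where left (1.5 N friction). Fixed case, clear panes in aluminium, 300 mm along the track, 180 wide, 110 high, only a flat tray inside. The hatch slides back over the fixed half roof and closes over the open half; side tracks and end frame rise 12 mm above the roof
- spare_pull (a point): Centre of the black upright pull on the spare hatch: 12 mm thick along the track, 60 across, top 15 mm above this point, its foot plate 15 mm and the hatch 19 mm below; 135 mm above the bench. x points level along the track in the CLOSING direction, y across, z up. Moves with the hatch, a clear panel 150 mm along the track, 154 across; the pull stands 30 mm from its trailing edge, mid-width

How it is judged:
At the end, for the whole second after the job is handed in: The hatch of the planted (taller) case is closed to within 10 mm of the end frame and at rest, and the hatch of the spare (lower) case is within 10 mm of where it started (value of joint planted_hatch below 0.01 m and velocity of joint planted_hatch between -0.01 and 0.01 m/s and distance of spare_pull from where it was at the start of the episode below 0.01 m); the robot touches nothing.
It fails at once if the hatch of the spare case is moved by 15 mm or more (distance of spare_pull from where it was at the start of the episode above 0.015 m).
It also fails if it takes over 32 s, if anything falls off the work surface, if the arm or the gripper's body presses on something with over 40 N, if the wrist force passes 120 N, or if a joint passes its speed limit or range.

## Working session

There is one attempt and no reset: what is moved stays moved. The work goes in short steps, Python scripts to look and compute and a tool call to move; the robot and the scene stay as the last step left them, time stands still between calls to the robot, and variables do not carry over. Pictures are saved under pics/ and viewed, and the job is handed in when it is done.

Besides the shell and the picture viewer there is one more tool, called after "Request:" as name(argument=value, ...) on one line, values as JSON. move_arm: Moves the arm, as the interface text tells. Its arguments: {"type":"object","properties":{"rows":{"type":"string"}},"required":["rows"]}

```bash
mkdir -p pics
python3 - <<'E'
from bench import ctrl
import cv2
o=ctrl.get_obs();print(o['time_s'],o['eef_pos'],o['eef_rot'],ctrl.pinch_z,o['opening'])
for c in("side","top"):
    d=ctrl.camera(c);im=d['color'].copy()
    print(c,d['fx'],d['cx'],d['cy'],d['rvec'],d['tvec'])
    for q in("planted_pull","spare_pull","planted_hatch","spare_hatch"):
        for r in ctrl.look_for(c,q)[:3]:
            print(c,q,r['confidence'],r['bbox'])
    cv2.imwrite(f'pics/{c}0.png',im)
E
```

```text
0.0 [0.13467167 0.55856598 0.30297618] [ 3.88893178e-04  7.85666493e-01  6.18649636e-01 -7.99060320e-04] 0.0539 0.9996986823633449
side 568.9754072773806 318.67195072869316 246.30748252540323 [ 0.13846339 -2.69858432  1.50986134] [0.62233464 0.17508329 0.86231452]
side planted_pull 0.83 [305.1, 151.0, 390.5, 193.4]
side spare_pull 0.7 [244.0, 345.7, 419.9, 477.3]
side planted_hatch 0.96 [300.3, 152.5, 389.2, 192.1]
side spare_hatch 0.65 [246.9, 347.7, 415.9, 480.0]
top 607.7606141347565 319.70536769625323 239.17805182388517 [ 2.13289844 -2.15210836  0.20505889] [-0.01018395  0.65367677  1.18310201]
top planted_pull 0.56 [409.9, 219.3, 495.3, 296.3]
top spare_pull 0.62 [128.5, 226.8, 227.7, 322.5]
top planted_hatch 0.81 [409.4, 215.8, 494.4, 299.8]
top spare_hatch 0.67 [124.8, 225.1, 229.3, 320.8]
```

View pics/side0.png

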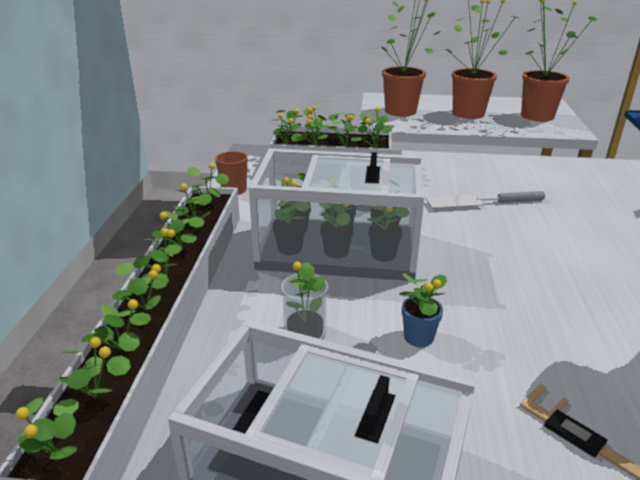

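View pics/top0.png

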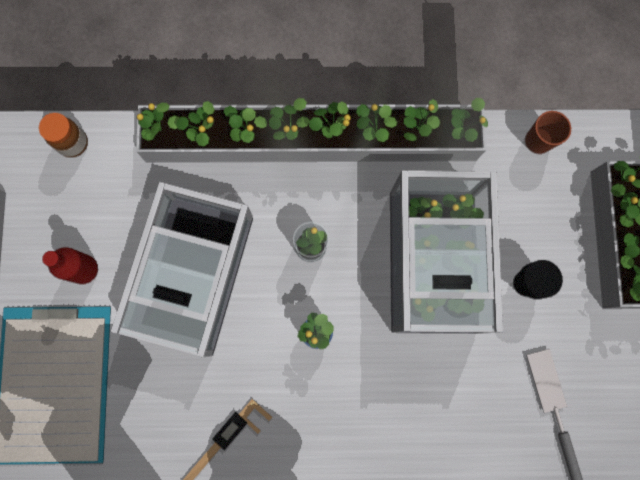

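The side view shows the planted, taller case at the back, with its pull near (373,168). The empty case is in front, with its pull near (376,410). In the top view the planted pull is at about (452,282), and its hatch covers rows 218–297. The open half is toward the top of the image. The spare pull is at (172,296).

```bash
cat > h.py <<'E'
import numpy as np,cv2
def ray(d,u,v):
    K=np.array([[d['fx'],0,d['cx']],[0,d['fy'],d['cy']],[0,0,1]])
    R=cv2.Rodrigues(np.array(d['rvec']))[0];t=np.array(d['tvec']).ravel()
    return -R.T@t, R.T@np.linalg.inv(K)@np.array([u,v,1.])
def atz(d,u,v,z):
    c,r=ray(d,u,v);return c+r*(z-c[2])/r[2]
def tri(d1,p1,d2,p2):
    a,u=ray(d1,*p1);b,v=ray(d2,*p2)
    s=np.linalg.lstsq(np.c_[u,-v],b-a,rcond=None)[0]
    p,q=a+s[0]*u,b+s[1]*v
    return (p+q)/2,np.linalg.norm(p-q)
E
python3 - <<'E'
from bench import ctrl
from h import *
t=ctrl.camera("top");s=ctrl.camera("side")
for d,b,n in((t,(415,260,490,296),'t'),(s,(355,150,390,190),'s')):
    x0,y0,x1,y1=b
    c=d['color'][y0:y1,x0:x1]; cv2.imwrite(f'pics/crop{n}.png',cv2.resize(c,None,fx=10,fy=10,interpolation=0))
    m=(c.max(2)<50).astype(np.uint8)
    n,l,st,ce=cv2.connectedComponentsWithStats(m)
    for i in range(1,n):
        if st[i,4]>20: print(st[i],ce[i]+[x0,y0])
for p in((402,331),(497,331),(402,173),(497,173)): print(p,atz(t,*p,.172))
for p in((410,295),(492,295),(411,220),(489,220)): print('hatch',p,atz(t,*p,.168))
print(atz(t,452,282,.18))
E
```

```text
[ 18  16  39  13 436] [451.85779817 281.53669725]
[ 11   3  13  30 248] [372.54032258 170.50806452]
(402, 331) [ 0.46467699 -0.16000723  0.172     ]
(497, 331) [ 0.46290099 -0.3322939   0.172     ]
(402, 173) [ 0.75906502 -0.16991438  0.172     ]
(497, 173) [ 0.75819155 -0.35010179  0.172     ]
hatch (410, 295) [ 0.52964911 -0.17748067  0.168     ]
hatch (492, 295) [ 0.52827615 -0.32825123  0.168     ]
hatch (411, 220) [ 0.66943281 -0.18437094  0.168     ]
hatch (489, 220) [ 0.66847728 -0.33085685  0.168     ]
[ 0.55161936 -0.25284542  0.18      ]
```

```bash
ls pics
```

```text
crops.png
cropt.png
side0.png
top0.png
```

View pics/cropt.png

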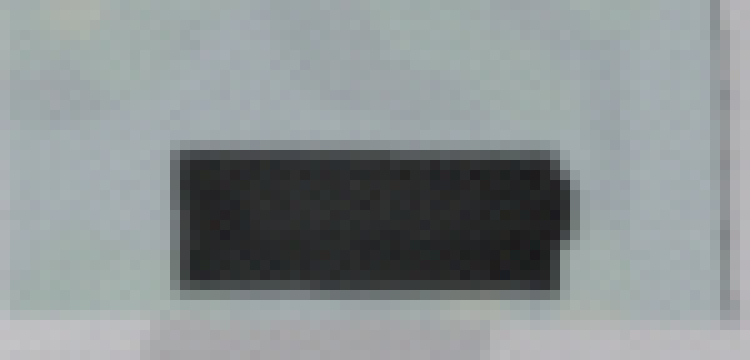

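View pics/crops.png

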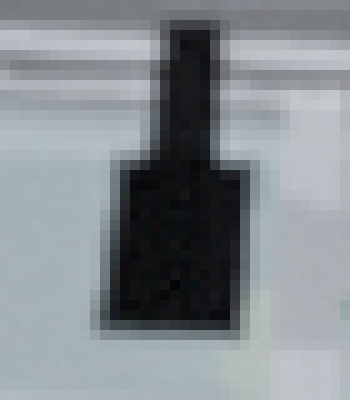

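Run:
```python
from bench import ctrl
from h import *
from scipy.spatial.transform import Rotation as R
t=ctrl.camera("top");s=ctrl.camera("side")
print(tri(t,(452,281.5),s,(372.5,170.5)))
def px(d,p): return cv2.projectPoints(np.array([p],float),np.array(d['rvec']),np.array(d['tvec']),np.array([[d['fx'],0,d['cx']],[0,d['fy'],d['cy']],[0,0,1.]]),None)[0].ravel()
for x in(.545,.55,.555,.56): print(x,px(t,[x,-.253,.2]),px(t,[x,-.253,.17]),px(s,[x,-.253,.2]),px(s,[x,-.253,.17]))
w,*v=ctrl.get_obs()['eef_rot'];M=R.from_quat([*v,w]).as_matrix();print(M)
```

```text
(array([ 0.55327762, -0.25394502,  0.17572192]), np.float64(0.0006514828671453067))
0.545 [454.89921248 284.58799015] [450.97193296 286.14726587] [378.02626322 158.44024826] [377.06994069 173.84688876]
0.55 [454.76407576 281.7905313 ] [450.84335539 283.42287135] [375.22234313 158.32165893] [374.30897975 173.72384857]
0.555 [454.62914902 278.99741944] [450.71497232 280.702598  ] [372.4207326  158.20316728] [371.55025846 173.60090819]
0.56 [454.49443178 276.20864441] [450.5867833  277.98643648] [369.62142877 158.08477319] [368.79377411 173.47806749]
[[ 2.34588840e-01  9.72094685e-01 -8.80441505e-06]
 [ 9.72094684e-01 -2.34588839e-01  4.72806951e-05]
 [ 4.38958949e-05 -1.96502485e-05 -9.99999999e-01]]
```

The two views agree to 0.7 mm. The pull is at about (0.553, -0.254), and it closes along +x, away from the robot. I'll shut the gripper and place the fingers behind the pull.

Request:
move_arm(rows="-3.5 2.75 -1 0 0 0 0; -3.5 2.75 -1 0 0 0 0; -3.5 2.75 0 0 0 0 0; -3.5 2.75 0 0 0 0 0; -3.5 2.75 0 0 0 0 0; -3.5 2.75 0 0 0 0 0; -3.5 2.75 0 0 0 0 0; -3.5 2.75 0 0 0 0 0; -3.5 2.75 0 0 0 0 0; -3.5 2.75 0 0 0 0 0; -3.5 2.75 0 0 0 0 0; -3.5 2.75 0 0 0 0 0; -3.5 2.75 0 0 0 0 0; -3.5 2.75 0 0 0 0 0; -3.5 2.75 0 0 0 0 0; -3.5 2.75 0 0 0 0 0; -3.5 2.75 0 0 0 0 0; -3.5 2.75 0 0 0 0 0; -3.5 2.75 0 0 0 0 0; -3.5 2.75 0 0 0 0 0")

```text
time_s: 2.7
eef_pos: [0.5058, -0.2524, 0.3238]
eef_rot: [0.0, 0.786, 0.618, 0.0]
wrist_force: [1.1, 0.4, 1.1]
opening: -0.001
```

Request:
move_arm(rows="0 0 0 0 0 -6.2 0; 0 0 0 0 0 -6.3 0; 0 0 0 0 0 0 0; 0 0 0 0 0 0 0")

```text
time_s: 3.1
eef_pos: [0.5053, -0.2504, 0.3239]
eef_rot: [-0.0, 0.715, 0.699, 0.0]
wrist_force: [-0.1, -0.0, -0.8]
opening: -0.001
```

Request:
move_arm(rows="-0.2 0 2 0 0 0 0; -0.1 0 2 0 0 0 0; 0 0 1.2 0 0 0 0; 0 0 1 0 0 0 0; 0 0 0 0 0 0 0; 0 0 0 0 0 0 0")

```text
time_s: 3.7
eef_pos: [0.5055, -0.2535, 0.2624]
eef_rot: [0.0, 0.714, 0.7, 0.0]
wrist_force: [-1.5, -0.2, 0.3]
opening: 0.003
```

Run:
```python
from bench import ctrl
from h import *
s=ctrl.camera("side")['color'];t=ctrl.camera("top")['color']
cv2.imwrite('pics/s1.png',np.hstack([cv2.resize(s[90:250,250:450],(400,320)),cv2.resize(t[160:340,380:520],(280,360))[:320]]))
```

```text
(no output)
```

View pics/s1.png

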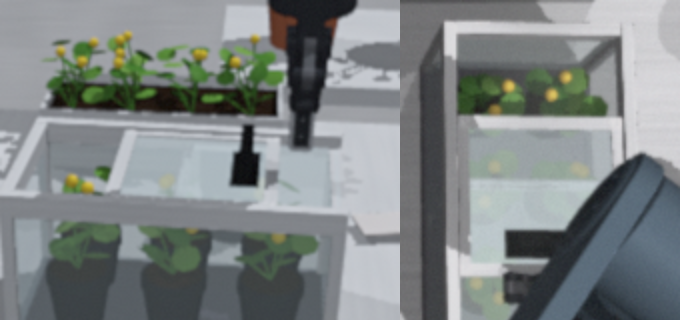

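The fingertips are behind the pull (side crop: tip at (302,148), pull at (248,155)). They sit just below the pull's top. I'll lower another 5 mm and push.

Request:
move_arm(rows="0 0 0.5 0 0 0 0; 0 1 0 0 0 0 0; 0 0.8 0 0 0 0 0; 0 0.5 0 0 0 0 0; 0 0.5 0 0 0 0 0; 0 0.5 0 0 0 0 0; 0 0.5 0 0 0 0 0; 0 0.5 0 0 0 0 0; 0 0.5 0 0 0 0 0; 0 0.5 0 0 0 0 0; 0 0.5 0 0 0 0 0; 0 0.5 0 0 0 0 0; 0 0.5 0 0 0 0 0; 0 0.5 0 0 0 0 0; 0 0 0 0 0 0 0; 0 0 0 0 0 0 0")

```text
time_s: 5.4
eef_pos: [0.5786, -0.2548, 0.2569]
eef_rot: [0.0, 0.714, 0.701, 0.0]
wrist_force: [-0.3, 0.2, -0.1]
opening: 0.002
```

Run:
```python
from bench import ctrl
from h import *
s=ctrl.camera("side")['color'];t=ctrl.camera("top")['color']
cv2.imwrite('pics/s2.png',np.hstack([cv2.resize(s[90:250,250:450],(400,320)),cv2.resize(t[160:340,380:520],(280,360))[:320]]))
```

```text
(no output)
```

View pics/s2.png

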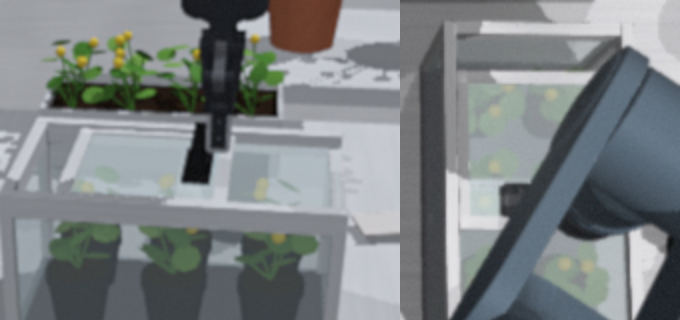

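The hatch is following: its front bar is at crop row 76 and the end frame is at about row 36, so roughly 35 mm remains.

Request:
move_arm(rows="0 0.5 0 0 0 0 0; 0 0.5 0 0 0 0 0; 0 0.5 0 0 0 0 0; 0 0.5 0 0 0 0 0; 0 0.4 0 0 0 0 0; 0 0.3 0 0 0 0 0; 0 0.2 0 0 0 0 0; 0 0 0 0 0 0 0")

```text
time_s: 6.3
eef_pos: [0.6077, -0.2554, 0.2569]
eef_rot: [0.0, 0.714, 0.701, 0.0]
wrist_force: [-1.0, -0.6, -0.6]
opening: 0.003
```

Request:
move_arm(rows="0 0.2 0 0 0 0 0; 0 0.2 0 0 0 0 0; 0 0 0 0 0 0 0")

```text
time_s: 6.6
eef_pos: [0.6115, -0.2555, 0.2569]
eef_rot: [0.0, 0.714, 0.701, 0.0]
wrist_force: [0.8, 0.8, 0.5]
opening: -0.003
```

Run:
```python
from bench import ctrl
from h import *
s=ctrl.camera("side")['color'];t=ctrl.camera("top")['color']
cv2.imwrite('pics/s3.png',np.hstack([cv2.resize(s[90:250,250:450],(400,320)),cv2.resize(t[160:340,380:520],(280,360))[:320]]))
```

```text
(no output)
```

View pics/s3.png

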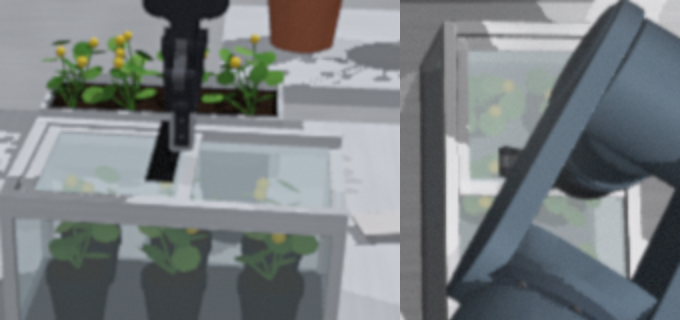

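Only a few millimetres are left (bar at crop row 44, frame edge at about row 37), so I'll go in 2 mm steps until the stop pushes back.

Request:
move_arm(rows="0 0.2 0 0 0 0 0; 0 0.2 0 0 0 0 0; 0 0 0 0 0 0 0")

```text
time_s: 7.0
eef_pos: [0.6144, -0.2556, 0.2569]
eef_rot: [-0.001, 0.714, 0.7, -0.001]
wrist_force: [-6.8, 1.7, 3.1]
opening: 0.001
```

Request:
move_arm(rows="0 0.2 0 0 0 0 0; 0 0.1 0 0 0 0 0; 0 0 0 0 0 0 0")

```text
time_s: 7.3
eef_pos: [0.615, -0.2557, 0.257]
eef_rot: [-0.004, 0.714, 0.7, -0.003]
wrist_force: [-19.9, 2.5, 10.3]
opening: -0.002
```

The force has risen to 20 N and the motion has stalled, so the hatch is on the stop. I'll back off and lift clear.

Request:
move_arm(rows="0 -0.5 0 0 0 0 0; 0 -1 0 0 0 0 0; 0 -1 -1 0 0 0 0; 0 -1 -3 0 0 0 0; 0 -2 -4 0 0 0 0; 0 -3 -4 0 0 0 0; 0 -4 0 0 0 0 0; 0 -4 0 0 0 0 0; 0 -4 0 0 0 0 0; 0 -4 0 0 0 0 0; 0 0 0 0 0 0 0; 0 0 0 0 0 0 0; 0 0 0 0 0 0 0")

```text
time_s: 8.6
eef_pos: [0.3738, -0.2512, 0.3776]
eef_rot: [0.001, 0.714, 0.701, 0.0]
wrist_force: [-0.7, 0.9, -0.2]
opening: 0.001
```

Run:
```python
from bench import ctrl
from h import *
s=ctrl.camera("side")['color'];t=ctrl.camera("top")
for q,b in (("planted",(400,160,500,335)),("spare",(110,180,250,355))):
    x0,y0,x1,y1=b
    c=t['color'][y0:y1,x0:x1];m=(c.max(2)<50).astype(np.uint8)
    n,l,st,ce=cv2.connectedComponentsWithStats(m)
    for i in range(1,n):
        if st[i,4]>100: print(q,st[i],ce[i]+[x0,y0],atz(t,*(ce[i]+[x0,y0]),.18 if q=="planted" else .13))
t0=cv2.imread('pics/top0.png')[180:355,110:250].astype(int)
print('spare region diff',np.abs(t0-t['color'][180:355,110:250]).mean())
o=ctrl.get_obs();print(o['eef_pos'],o['wrist_force'],np.abs(o['dq']).max())
cv2.imwrite('pics/s4.png',np.hstack([cv2.resize(s[90:250,250:450],(400,320)),cv2.resize(t['color'][160:340,380:520],(280,360))[:320]]))
```

```text
spare [  61   28   64   37 1359] [202.97571744 225.8388521 ] [0.66834812 0.20877375 0.13      ]
spare [ 44 106  37  20 432] [171.56018519 295.24768519] [0.53618321 0.26459272 0.13      ]
spare region diff 16.246530612244896
[ 0.3740092  -0.25111214  0.37707806] [ 1.01795203  0.25191553 -0.53147767] 0.008048995370848432
```

View pics/s4.png

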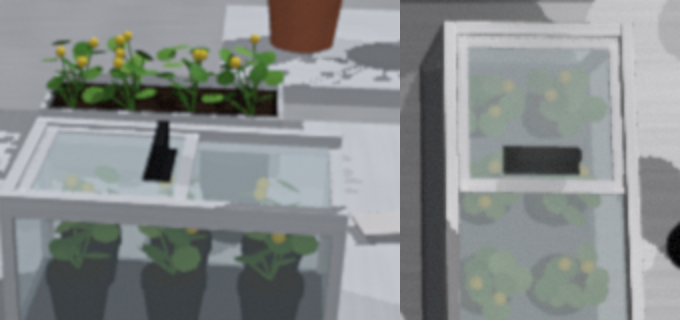

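The hatch now sits flush against the end frame. The spare-case region differs from the first picture, which could be just the arm's shadow, so I'll compare the spare pull directly.

Run:
```python
from bench import ctrl
from h import *
for n,i in(("start",cv2.imread('pics/top0.png')),("now",ctrl.camera("top")['color'])):
    m=(i[280:315,150:195].max(2)<50).astype(np.uint8)
    k,l,st,ce=cv2.connectedComponentsWithStats(m);print(n,[(s,c) for s,c in zip(st[1:],ce[1:]) if s[4]>50])
ctrl.hand_in()
```

```text
start [(array([  4,   6,  37,  20, 436], dtype=int32), array([21.57110092, 15.23623853]))]
now [(array([  4,   6,  37,  20, 433], dtype=int32), array([21.60046189, 15.28406467]))]
the job is handed in; nothing more can be done
```

The planted case's hatch is closed against its end frame, and I've handed the job in. I pushed its pull from behind with the shut fingers, going in 1–2 mm steps at the end. Then I backed the arm off and lifted it clear, with about 9 s of the 32 s used.

- **Planted hatch:** the push stalled at about 20 N, as expected at the hard stop. The last pictures show the hatch frame flush with the end frame. I judged this by eye and by the force; I did not measure the remaining gap.
- **Spare hatch:** its pull moved less than 0.1 pixel between the first and last top pictures. A rough comparison of that whole region did differ (mean 16 grey levels). I put that down to the arm's shadow, since the pull itself had not moved.
- **Arm:** at the last check, before hand-in, the arm was at rest and clear of everything, with about 1 N on the wrist, which is noise level.

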